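# Set the sample cell in the water tester's light path

## Robot

A 6-joint arm with a two-finger parallel gripper is mounted at the origin on the work surface. World frame = base frame: x ahead of the robot, y to its left, z up, the work surface at z = 0. Lengths are in m, angles in rad, forces in N, time in s.
With the tool pointing down it reaches from about 0.375 to 0.9 m from the base axis. Payload 3.1 kg.
Tool frame: the origin (TCP) lies midway between the tips of the shut fingers; the grasp point (between the pads) lies 19 mm behind it; x points along the fingers, z is the direction in which the jaws open and shut, and the axes are right-handed (so a half turn about x gives the same grasp; the last joint's range is limited). The gripper opens to 85 mm and grips with 20 to 120 N. Pads are 22 mm wide; open, the fingers measure 114 mm over their backs; the gripper's body (76 mm by 85 mm) begins 54 mm behind the grasp point. The pads swing forward as they close: fully open they stand 13 mm farther back than shut.
Start: joints at [-1.341, 0.527, 1.433, -0, 1.181, -0.178], TCP at [0.248, -0.574, 0.231] pointing down, gripper open.
Joint ranges: [-3.08, 3.08], [-0.75, 2.2], [0.22, 2.44], [-1.43, 4.57], [0, 2.65], [-2.85, 2.85]. Speed limits (rad/s): [2.79, 2.79, 3.14, 3.14, 3.14, 3.14].

## Interface

Orientations are given as a unit quaternion [x, y, z, w].
In Python, from station import status, snapshot, camera_params, ticket gives the robot as it stands.
- The arm moves only by the tool arm_command, never from a script. Its argument "series" is a list that holds one entry, the list of rows, each a list of 4 numbers: the shift along the tool's x, y, z in mm, then the turn about the tool's x in rad. A call has 1 to 10 rows; each row shifts and turns the commanded pose from where the row before left it, along the tool's axes as they then stand; what a row does not reach is not made up. A row lasts 1/10 s, in which the tool goes at most 50 mm and 8.59 degrees, less where a joint would pass 70% of its speed; a pose out of reach is approached as far as the arm can. A call is refused whole if a number of a shift passes 50 or a number of a turn 0.15, either way. A call with a gripper value outside its range is refused whole. "jaw" is the opening in per cent of the stroke, from 0 (shut) to 100 (fully open), set as the call begins (left out, the last holds). The fingers move at their own pace and stop on an object; "force" is the grip in N (left out, the last holds). Time passes only in rows, so rows that do not move let the fingers close. It gives the time, the measured TCP pose, the force and the opening at its end, in the units of the state.
- status.sense(): the state, without advancing time (a new reading comes with each control period).
- snapshot(name): name is "scene" or "top" or "wrist"; returns the picture (384x512x3 uint8, red, green, blue); there is no depth.
- camera_params(name): a dict with "fovy" (degrees; the focal length in pixels is half the picture's height over the tangent of half this angle, whatever the lens; pixels are square), "cx", "cy" (the principal point, pixels), "extrinsics" (4x4, takes a point from camera to world coordinates); the wrist camera has in their place "mount" (4x4, takes a point from camera to tool coordinates, whose origin is the TCP and whose axes are the tool frame's). Camera axes: x right, y down, z forward; pixel columns grow to the right and rows downward; lengths in m; the calibration is good to about 2 mm. The wrist camera is an equidistant fisheye: a pixel r from the principal point sees the ray r / f radians off the axis. A picture is of the moment at which its call begins: read the wrist's pose just before it. camera_params takes no time and is no camera call.
- ticket.sign_off(): hands the job in, once; it reports no verdict.
The state is a dict: "t": time; "q": joint angles; "qd": joint speeds; "tau": joint torques, N m; "tcp_pos": TCP position; "tool_rot": TCP orientation; "force": force on the tool from outside, world axes, zero at the start; "ft_torque": the same for the moment, N m; "finger_gap": opening from 0.0 (shut) to 1.0 (fully open).
Only numpy, scipy, OpenCV 4.12 (cv2) and the standard library are available. Lean on these libraries where they do the work, as an engineer would, in place of code of your own. Each camera call takes 0.05 s, during which the arm holds its last target. There are 200 camera calls.

## Task

Put the square sample cell upright into the well of the water tester so that its two clear faces look along the light path, towards the lamp and the eyepiece, and press it gently down past the side spring until it stands on the rest at the bottom of the well; it is glass, so stop as soon as you feel the rest. Then slide the lamp fully home against the tester, let go, and leave the other things on the table where they are.

Things in the scene. Friction and masses are not known exactly. Their poses are not given: they have to be found in the camera images.
- cell_center (a point): Centre (48 mm above the foot) of the loose square sample cell: closed glass cell 26 x 26 mm in plan, 96 mm tall, about 140 g, upright on the table; 84 mm body, then a round black cap 24 mm wide, 12 mm high. z is up; the two clear flat faces look along +y and -y; the two white, vertically ribbed sides look along +x and -x: hold it by these.
- cell_grip (a point): Point on the cell's axis to hold it at, 80 mm above its foot (32 mm above its centre, 16 mm under its top); same axes. Held here the fingers stay clear of the tester when the cell is home.
- tester: Water tester, fixed: black block 72 x 72 mm, 62 mm high, origin at the centre of its underside on the table, z up. The light path runs along its y axis: eyepiece tube on the -y side (reaches 76 mm from the origin, top 53 mm high), lamp on a low track on the +y side. A square well stands in its middle.
- well_mouth (a point): Centre of the well at the top face of the tester, 62 mm above the table; axes as the tester. The well is square, 29 x 29 mm, vertical, walls parallel to x and y, its mouth flared to about 41 mm over the top 8 mm.
- spring (a point): Leaf spring in the well's +x wall; this point is on its foremost part, 30 mm above the table. It slopes in from 53 mm height and stands out 4.5 mm at 34 to 26 mm height. It presses the cell to the -x wall with 3 to 4 N; pushing the cell past it takes 1 to 6 N, and it holds the cell, which does not fall to the rest by itself.
- rest: Bracket in the well, origin on the well's axis at table height. It carries the flat steel rest on which the cell's foot must stand, set by a screw somewhere between 8 and 26 mm above the table: this height is not measured (the bracket's pose does not show it); feel for it. It yields 1 mm per 8 N, then is hard. A push of 8 to 12 N seats the cell; more than 25 N between cell and tester breaks the cell.
- lamp (a joint): Slide of the lamp along the tester's -y direction, towards the block: 0 at the rear stop, 0.045 m fully home against the block (firm stop). It moves with about 3 N and stays where it is left.
- lamp_tab (a point): Centre of the upright grey tab by which the lamp is pushed: 30 mm wide (tester's x), 10 mm thick (y), free from 50 to 84 mm above the table; this point is at 70 mm. The barrel under it is 32 mm wide, top at 50 mm; behind the tab (+y) only 9 mm of barrel stands out. With the lamp home the tab's centre is 86 mm from the well's axis.
- tube: Bystander: round capped glass tube, 31 mm wide, 82 mm tall, upright; origin at the centre of its underside. Not the cell.
- saucer_a: Bystander: ceramic saucer 140 mm wide, 18 mm high, origin under its centre.
- saucer_b: Bystander: ceramic saucer like the other.
- stick: Bystander: bamboo stirring stick 12 mm thick, about 280 mm long, lying along its x; origin at its middle, underside.
- bowl: Bystander: upturned ceramic bowl 140 mm wide, 64 mm high, origin under its centre.
- spoon: Bystander: steel tablespoon, about 170 mm long, lying on the bowl.

How it is judged:
On the way, in this order (a step that is already met when the one before it is completed fails the run):
1. the cell stands on the rest in the well, clear faces along the light path (contact force between cell and rest above 0.03 N and x of cell_center in the frame of tester between -0.004 and 0.004 m and y of cell_center in the frame of tester between -0.004 and 0.004 m and angle between the y axis of cell_center and the y axis of tester, either way round below 0.13 rad and angle between cell_center's own z axis and vertical below 0.08 rad), for 0.2 s.
2. the lamp is home (value of joint lamp above 0.043 m), for 0.2 s.
At the end, for the whole second after the job is handed in: The cell stands in the tester's well touching the rest at its bottom (contact force over 0.03 N), within 4 mm of the well's axis each way, upright within 0.08 rad, its clear faces square to the light path within 0.13 rad, at rest; the lamp is home within 2 mm (all of step 1 and value of joint lamp above 0.043 m and linear speed of cell below 0.02 m/s).
It fails at once if the cell is pressed against the tester, its spring or its rest with more than 25 N (contact force between cell and tester above 25 N).
It fails at once if a bystander is moved by more than 30 mm (distance of any of tube, saucer_a, saucer_b, stick, bowl, spoon from where it was at the start of the episode above 0.03 m).
It also fails if it takes over 61 s, if anything falls off the work surface, if the arm or the gripper's body presses on something with over 40 N, if the wrist force passes 120 N, or if a joint passes its speed limit or range.

## Working session

There is one attempt and no reset: what is moved stays moved. The work goes in short steps, Python scripts to look and compute and a tool call to move; the robot and the scene stay as the last step left them, time stands still between calls to the robot, and variables do not carry over. Pictures are saved under pics/ and viewed, about 8 in all and at most 12, crops included, and the job is handed in when it is done.

Besides the shell and the picture viewer there is one more tool, called after "Request:" by a JSON object that holds its "method" and its "body", one argument or row to a line. arm_command: Moves the arm, as the interface text tells. Its arguments: {"type":"object","properties":{"series":{"type":"array"},"jaw":{"type":"number"},"force":{"type":"number"}},"required":["series"]}

```bash
mkdir -p pics; python3 - <<'E'
from station import status, snapshot, camera_params
import cv2, numpy as np
print(status.sense())
for n in("scene","top","wrist"):
    p=camera_params(n);print(n,p)
for n in("scene","top"):
    cv2.imwrite(f"pics/{n}0.png",cv2.cvtColor(cv2.resize(snapshot(n),None,fx=1.5,fy=1.5,interpolation=cv2.INTER_CUBIC),cv2.COLOR_RGB2BGR))
E
```

```text
{'t': 0.0, 'q': array([-1.34148505e+00,  5.28463040e-01,  1.43391346e+00, -2.22095233e-05,
        1.18139656e+00, -1.78503823e-01]), 'qd': array([-2.31658324e-04, -3.41660843e-04, -2.27067609e-04,  1.62924971e-03,
       -3.76349748e-05,  1.27266853e-03]), 'tau': array([-6.96991674e-05, -4.42354739e+01, -1.78026295e+01, -1.22715810e-04,
        8.40824418e-03,  1.01403963e-06]), 'tcp_pos': array([ 0.24773021, -0.57302056,  0.23033199]), 'tool_rot': array([ 0.38891575,  0.59145519, -0.38786412,  0.59032764]), 'force': array([-0.21935876,  0.16932165,  0.36005707]), 'ft_torque': array([-0.0300162 ,  0.05204668,  0.02441856]), 'finger_gap': 1.0015082415820493}
scene {'fovy': 52.42003120449102, 'cx': 253.99815047960914, 'cy': 188.77332324042803, 'extrinsics': array([[ 0.08545849,  0.79501161, -0.60054424,  1.1155666 ],
       [ 0.99619682, -0.07845998,  0.03789376,  0.01489773],
       [-0.01699271, -0.6014986 , -0.79869311,  0.91371788],
       [ 0.        ,  0.        ,  0.        ,  1.        ]])}
top {'fovy': 44.29046569358914, 'cx': 249.8365589998346, 'cy': 183.79562815379214, 'extrinsics': array([[-0.02541916, -0.99536527,  0.09274615,  0.39269685],
       [-0.99951859,  0.02695644,  0.01535997,  0.03596613],
       [-0.01778888, -0.09231107, -0.9955713 ,  1.45970087],
       [ 0.        ,  0.        ,  0.        ,  1.        ]])}
wrist {'fovy': 65.70646984690485, 'cx': 252.6374135432482, 'cy': 186.70046585101576, 'mount': array([[ 7.59146817e-04, -3.23265472e-01,  9.46308014e-01,
        -1.41633869e-01],
       [-8.26395788e-04, -9.46308167e-01, -3.23264861e-01,
         8.38504864e-02],
       [ 9.99999370e-01, -5.36619467e-04, -9.85532057e-04,
         1.87626944e-04],
       [ 0.00000000e+00,  0.00000000e+00,  0.00000000e+00,
         1.00000000e+00]])}
```

View pics/scene0.png

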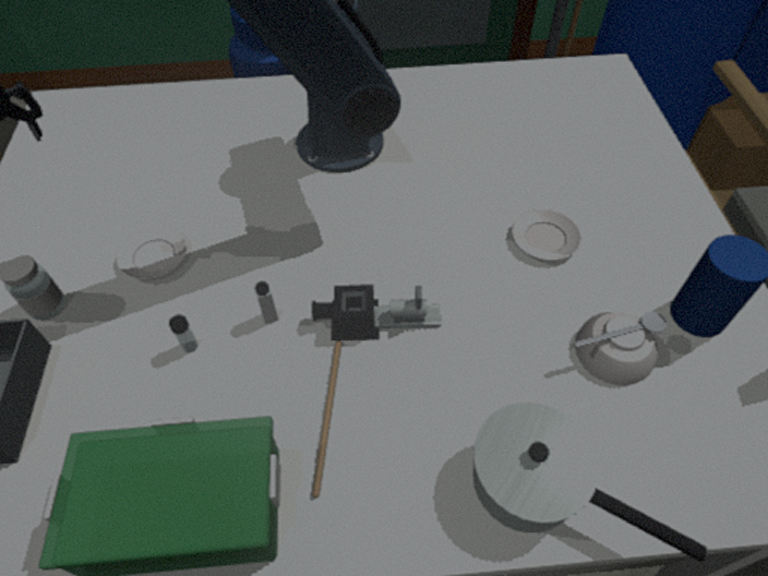

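View pics/top0.png

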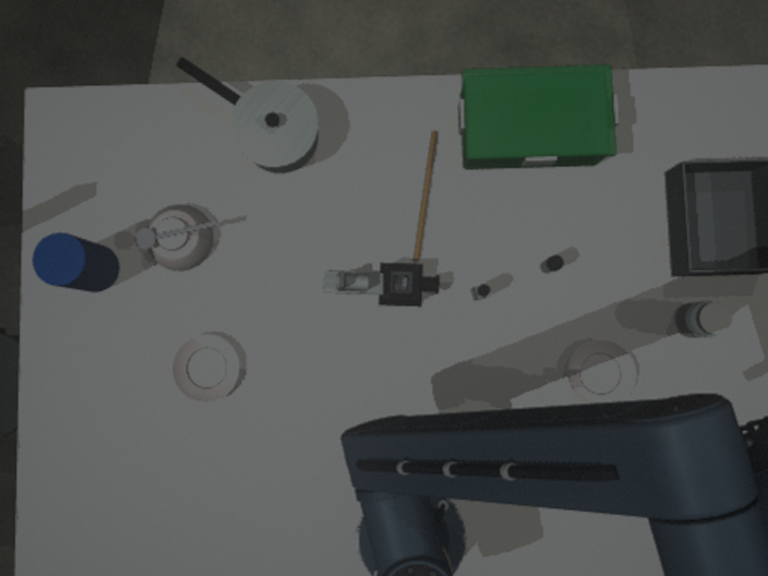

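The scene shows the tester at (355,312), the lamp to its right, and two upright candidates at (266,300) and (184,333). In the top view the tester is at (402,284) and the candidates are at (483,290) and (554,263). I'll zoom in on these.

```bash
python3 - <<'E'
from station import snapshot
import cv2, numpy as np
def av(n): return np.mean([snapshot(n).astype(float) for _ in range(4)],0)
s=av("scene"); t=av("top"); np.savez("im.npz",s=s,t=t)
a=cv2.resize(np.clip(s[180:240,100:300]*1.3,0,255).astype(np.uint8),None,fx=4,fy=4,interpolation=cv2.INTER_CUBIC)
b=cv2.resize(np.clip(t[160:215,205:405]*2.2,0,255).astype(np.uint8),None,fx=4,fy=4,interpolation=cv2.INTER_CUBIC)
cv2.imwrite("pics/crop1.png",cv2.cvtColor(np.vstack([a,b]),cv2.COLOR_RGB2BGR))
E
```

```text
(no output)
```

View pics/crop1.png

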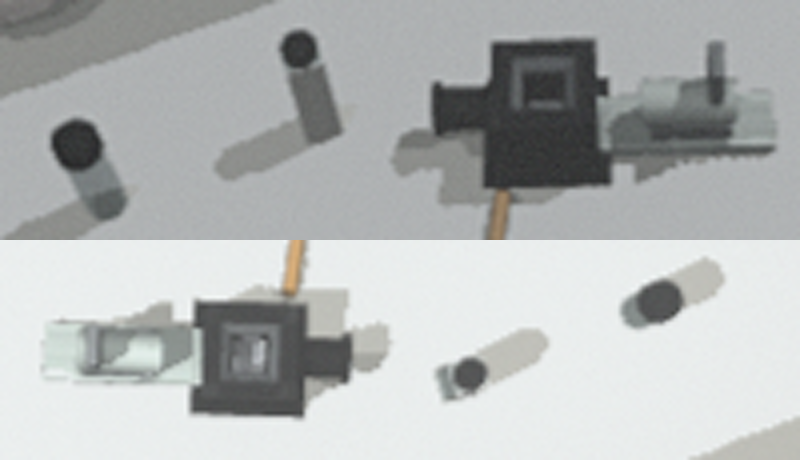

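```bash
cat > h.py <<'E'
import numpy as np, cv2
from station import camera_params, status
from scipy.spatial.transform import Rotation as R
def ray(n,u,v):
    p=camera_params(n); f=192/np.tan(np.radians(p["fovy"]/2))
    if n=="wrist":
        s=status.sense(); T=np.eye(4); T[:3,:3]=R.from_quat(s["tool_rot"]).as_matrix(); T[:3,3]=s["tcp_pos"]
        E=T@p["mount"]; d=np.array([u-p["cx"],v-p["cy"]]); r=np.hypot(*d); th=r/f
        c=np.r_[d/r*np.sin(th),np.cos(th)]
    else:
        E=p["extrinsics"]; c=np.array([(u-p["cx"])/f,(v-p["cy"])/f,1])
    return E[:3,3],E[:3,:3]@c
def atz(n,u,v,z):
    o,d=ray(n,u,v); return o+d*(z-o[2])/d[2]
def proj(n,P):
    p=camera_params(n); f=192/np.tan(np.radians(p["fovy"]/2))
    s=status.sense(); T=np.eye(4); T[:3,:3]=R.from_quat(s["tool_rot"]).as_matrix(); T[:3,3]=s["tcp_pos"]
    E=T@p["mount"] if n=="wrist" else p["extrinsics"]
    c=E[:3,:3].T@(np.asarray(P)-E[:3,3])
    if n=="wrist":
        th=np.arctan2(np.hypot(c[0],c[1]),c[2]); k=f*th/np.hypot(c[0],c[1])
    else: k=f/c[2]
    return np.array([p["cx"]+k*c[0],p["cy"]+k*c[1]])
E
python3 - <<'E'
from h import *
S=lambda X,Y:(100+(X+.5)/4-.5,180+(Y+.5)/4-.5)
T=lambda X,Y:(205+(X+.5)/4-.5,160+(Y-240+.5)/4-.5)
print("cell", atz("scene",*S(299,48),.096),atz("top",*T(470,374),.096))
print("tube", atz("scene",*S(77,145),.082),atz("top",*T(659,300),.082))
print("cellfoot corners scene",atz("scene",*S(306,144),0),atz("scene",*S(342,130),0))
print("cellfoot top",atz("top",*T(437,368),0),atz("top",*T(446,400),0))
for c in[(195,301),(307,303),(304,417),(191,412)]:print("tester top",atz("top",*T(*c),.062))
print("well",atz("top",*T(250,352),.062),atz("scene",*S(544,84),.062))
print("tab top",atz("top",*T(95,349),.084),atz("scene",*S(716,45),.084))
print("eyepiece",atz("top",*T(349,357),.03))
E
```

```text
cell [ 0.48953485 -0.15491332  0.096     ] [ 0.48700925 -0.15119427  0.096     ]
tube [ 0.54264565 -0.29671096  0.082     ] [ 0.53850669 -0.29307651  0.082     ]
cellfoot corners scene [ 0.50088912 -0.16682925  0.        ] [ 0.49151835 -0.14189492  0.        ]
cellfoot top [ 0.49898062 -0.1390898   0.        ] [ 0.47401941 -0.14508503  0.        ]
tester top [0.54931426 0.04630661 0.062     ]
tester top [ 0.54553199 -0.03698738  0.062     ]
tester top [ 0.4607517  -0.03208881  0.062     ]
tester top [0.46665831 0.05143162 0.062     ]
well [0.51008907 0.00645591 0.062     ] [0.50987545 0.00298131 0.062     ]
tab top [0.51350064 0.12028239 0.084     ] [0.50504834 0.11860925 0.084     ]
eyepiece [ 0.50694739 -0.06918956  0.03      ]
```

```bash
cat >> h.py <<'E'
def move(P,yawz=None,mx=45):
    """tool-frame shift (mm) to world P at present orientation, and turn to bring tool z to world heading yawz (mod pi)"""
    s=status.sense(); Rm=R.from_quat(s["tool_rot"]).as_matrix()
    print("t",round(s["t"],2),"tcp",s["tcp_pos"].round(4),"F",s["force"].round(2),"gap",round(s["finger_gap"],3),"q",s["q"].round(2))
    print("x",Rm[:,0].round(4),"y",Rm[:,1].round(3),"z",Rm[:,2].round(3),"zhead",round(np.arctan2(Rm[1,2],Rm[0,2]),4))
    print("shift mm",(Rm.T@(np.asarray(P)-s["tcp_pos"])*1e3).round(1))
    if yawz is not None:
        d=yawz-np.arctan2(Rm[1,2],Rm[0,2]); d=(d+np.pi/2)%np.pi-np.pi/2
        print("turn about tool x (down => minus)",round(-d,4))
E
python3 -c "
from h import *
move([.47,-.11,.25],.235)"
```

```text
t 0.5 tcp [ 0.2479 -0.5737  0.2313] F [-0.73  0.7   0.35] gap 1.003 q [-1.34  0.53  1.43 -0.    1.18 -0.18]
x [-0.  0. -1.] y [0.918 0.397 0.   ] z [ 0.397 -0.918 -0.   ] zhead -1.163
shift mm [ -18.7  387.8 -337.6]
turn about tool x (down => minus) -1.398
```

Request:
{"method": "arm_command", "body": {
  "series": [
    [[-2,32,-28,0],[-2,32,-28,0],[-2,32,-28,0],[-2,32,-28,0],[-2,32,-28,0],[-2,32,-28,0],[-2,32,-28,0],[-2,32,-28,0],[-2,32,-28,0],[-2,32,-28,0]]
  ],
  "jaw": 100
}}

```text
t: 1.5
tcp_pos: [0.4312, -0.1882, 0.2517]
tool_rot: [0.388, 0.591, -0.388, 0.591]
force: [0.9, -0.6, -0.5]
finger_gap: 1.001
```

Request:
{"method": "arm_command", "body": {
  "series": [
    [[0,32,-28,-0.1],[0,30,-28,-0.14],[0,0,0,-0.14],[0,0,0,-0.14],[0,0,0,-0.14],[0,0,0,-0.14],[0,0,0,-0.14],[0,0,0,-0.14],[0,0,0,-0.14],[0,0,0,-0.14]]
  ]
}}

```text
t: 2.5
tcp_pos: [0.4615, -0.1123, 0.2515]
tool_rot: [-0.072, 0.703, 0.071, 0.704]
force: [-0.6, 0.6, -1.2]
finger_gap: 0.999
```

```bash
python3 - <<'E'
from h import *
from station import snapshot
move([.488,-.153,.16],.235)
im=np.mean([snapshot("wrist").astype(float) for _ in range(3)],0)
move([.488,-.153,.16],.235)
cv2.imwrite("pics/w1.png",cv2.cvtColor(cv2.resize(np.clip(im*1.3,0,255).astype(np.uint8),None,fx=1.5,fy=1.5,interpolation=cv2.INTER_CUBIC),cv2.COLOR_RGB2BGR))
print("exp cell top",proj("wrist",[.488,-.153,.096])*1.5, "well",proj("wrist",[.51,.005,.062])*1.5)
E
```

```text
t 2.5 tcp [ 0.4615 -0.1123  0.2515] F [-0.62  0.57 -1.19] gap 0.999 q [-0.47  0.3   1.77  0.    1.07 -0.68]
x [ 4.e-04 -2.e-04 -1.e+00] y [-0.201  0.98  -0.   ] z [0.98  0.201 0.   ] zhead 0.2028
shift mm [ 91.5 -45.1  17.7]
turn about tool x (down => minus) -0.0322
t 2.65 tcp [ 0.4615 -0.1124  0.2515] F [ 0.13 -0.77  0.31] gap 0.999 q [-0.47  0.3   1.77  0.    1.07 -0.67]
x [ 4.e-04 -2.e-04 -1.e+00] y [-0.193  0.981 -0.   ] z [0.981 0.193 0.   ] zhead 0.1942
shift mm [ 91.5 -45.   18.1]
turn about tool x (down => minus) -0.0408
exp cell top [403.25736787 315.09997252] well [473.50116585 105.63701065]
```

View pics/w1.png

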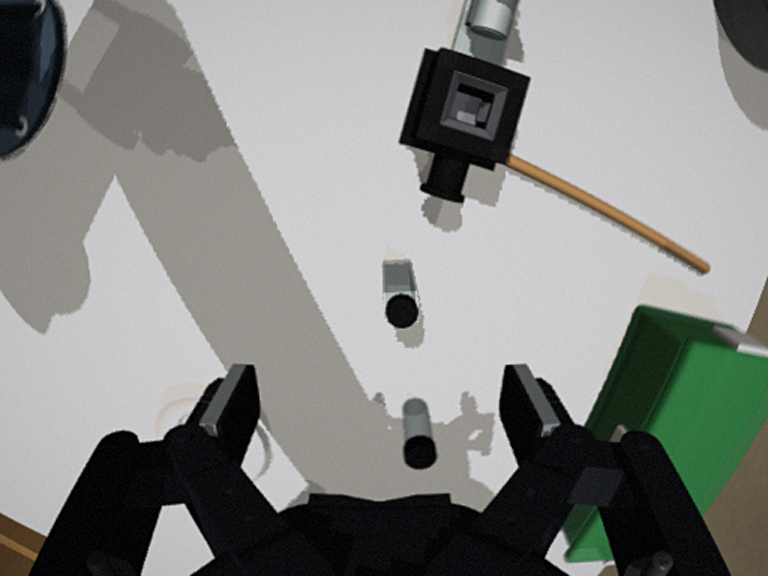

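Wrist view: cell cap at (402,311), foot edge at about y=261; tube at (420,452); well near (470,104), and the projections agree to a few px. I'll zoom in on the cell and the well.

```bash
python3 - <<'E'
from h import *
from station import snapshot
im=np.mean([snapshot("wrist").astype(float) for _ in range(6)],0)
f=lambda a,g:cv2.resize(np.clip(a*g,0,255).astype(np.uint8),None,fx=6,fy=6,interpolation=cv2.INTER_CUBIC)
a=f(im[160:230,238:298],1.2); b=f(im[25:95,262:332]*1.,2.0)
cv2.imwrite("pics/w2.png",cv2.cvtColor(np.hstack([a,b]),cv2.COLOR_RGB2BGR))
np.save("w2.npy",im); move([0,0,0])
E
```

```text
t 2.95 tcp [ 0.4615 -0.1123  0.2513] F [ 0.28 -0.26 -0.41] gap 1.001 q [-0.47  0.3   1.77  0.    1.07 -0.67]
x [ 0. -0. -1.] y [-0.195  0.981 -0.   ] z [0.981 0.195 0.   ] zhead 0.1961
shift mm [ 251.3  200.1 -430.8]
```

View pics/w2.png

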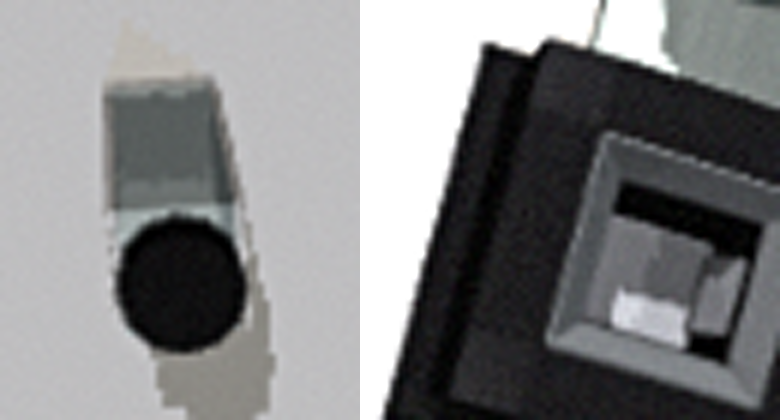

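Left crop: cap centre (181,285), clear dark face towards +tool y, foot edge (104,88)-(212,78). Right crop: flare corners (608,135), (550,345), (760,408), with the spring on the right (+x).

```bash
python3 - <<'E'
from h import *
A=lambda X,Y:(238+(X+.5)/6-.5,160+(Y+.5)/6-.5)
B=lambda X,Y:(262+(X-360+.5)/6-.5,25+(Y+.5)/6-.5)
print("cap",atz("wrist",*A(181,285),.096))
a,b=atz("wrist",*A(104,88),0),atz("wrist",*A(212,78),0);d=b-a
print("foot",a,b,np.linalg.norm(d),np.arctan2(d[1],d[0]))
c=[atz("wrist",*B(*p),.062) for p in[(608,135),(550,345),(760,408)]]
for p in c:print("flare",p)
e1=c[0]-c[1];e2=c[2]-c[1];print("len",np.linalg.norm(e1),np.linalg.norm(e2),"yaw",np.arctan2(e1[1],e1[0])-np.pi/2,np.arctan2(e2[1],e2[0]),"centre",(c[0]+c[2])/2)
l=[atz("wrist",*B(*p),.062) for p in[(548,40),(455,400)]];e=l[0]-l[1];print("block left edge",l,np.arctan2(e[1],e[0])-np.pi/2)
E
```

```text
cap [ 0.48603774 -0.14959231  0.096     ]
foot [ 0.47145023 -0.14363798  0.        ] [ 0.49530693 -0.13645597  0.        ] 0.024914319563404123 0.29241798084151077
flare [0.49035692 0.02765237 0.062     ]
flare [ 0.48790399 -0.01363121  0.062     ]
flare [ 0.52907297 -0.01581724  0.062     ]
len 0.04135638826205479 0.041226975827346204 yaw -0.059346739384503744 -0.05304927186147587 centre [0.50971494 0.00591757 0.062     ]
block left edge [array([0.47605288, 0.04288384, 0.062     ]), array([ 0.47292086, -0.02747861,  0.062     ])] -0.04448324642184209
```

```bash
python3 -c "
from h import *
move([.487,-.151,.059],.27)"
```

```text
t 2.95 tcp [ 0.4615 -0.1123  0.2513] F [ 0.28 -0.26 -0.41] gap 1.001 q [-0.47  0.3   1.77  0.    1.07 -0.67]
x [ 0. -0. -1.] y [-0.195  0.981 -0.   ] z [0.981 0.195 0.   ] zhead 0.1961
shift mm [192.3 -42.9  17.5]
turn about tool x (down => minus) -0.0739
```

Request:
{"method": "arm_command", "body": {
  "series": [
    [[0,-21.5,9,0],[0,-21.5,8.5,0],[30,0,0,-0.074],[30,0,0,0],[30,0,0,0],[20,0,0,0],[0,0,0,0],[0,0,0,0]]
  ]
}}

```text
t: 3.75
tcp_pos: [0.4872, -0.1512, 0.1414]
tool_rot: [-0.095, 0.701, 0.095, 0.701]
force: [-0.5, 0.9, 0.2]
finger_gap: 1.001
```

```bash
python3 - <<'E'
from h import *
from station import snapshot
im=np.mean([snapshot("wrist").astype(float) for _ in range(3)],0)
move([.487,-.151,.059],.27)
print(proj("wrist",[.487,-.151,.096]))
f=cv2.resize(np.clip(im*1.3,0,255).astype(np.uint8)[140:384,100:400],None,fx=2,fy=2,interpolation=cv2.INTER_CUBIC)
cv2.imwrite("pics/w3.png",cv2.cvtColor(f,cv2.COLOR_RGB2BGR))
E
```

```text
t 3.9 tcp [ 0.488  -0.1516  0.1426] F [-0.25 -0.11 -0.02] gap 1.003 q [-0.52  0.51  1.8   0.    0.83 -0.79]
x [ 0.0026 -0.0015 -1.    ] y [-0.268  0.964 -0.002] z [0.964 0.268 0.002] zhead 0.2709
shift mm [83.6  1.  -1. ]
turn about tool x (down => minus) 0.0009
[250.73272571 211.63206108]
```

View pics/w3.png

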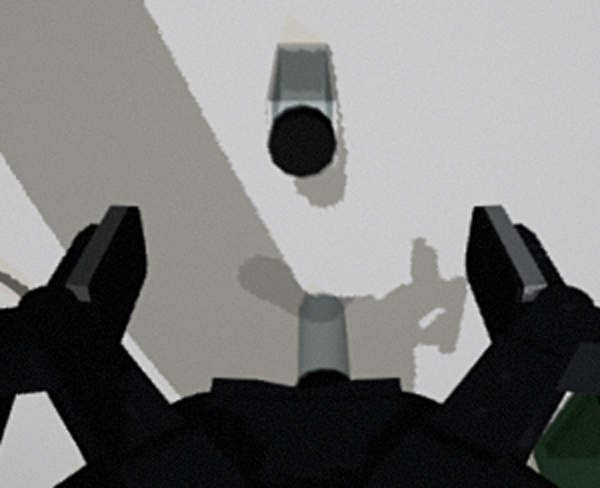

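The cap at (302,140) maps to px (251,210), against an expected (250.7,211.6), and the cell is square to the jaws. I'll descend and grip.

Request:
{"method": "arm_command", "body": {
  "series": [
    [[20,1,0,0],[20,0,0,0],[20,0,0,0],[12,0,0,0],[10,0,0,0],[0,0,0,0],[0,0,0,0]]
  ]
}}

```text
t: 4.6
tcp_pos: [0.4872, -0.1503, 0.0597]
tool_rot: [-0.096, 0.7, 0.095, 0.701]
force: [-0.1, 0.6, 0.4]
finger_gap: 0.996
```

Request:
{"method": "arm_command", "body": {
  "series": [
    [[0,0,0,0],[0,0,0,0],[0,0,0,0],[0,0,0,0],[0,0,0,0],[0,0,0,0],[0,0,0,0],[0,0,0,0],[0,0,0,0],[0,0,0,0]]
  ],
  "jaw": 0,
  "force": 40
}}

```text
t: 5.6
tcp_pos: [0.4868, -0.1502, 0.0596]
tool_rot: [-0.096, 0.701, 0.095, 0.701]
force: [-2.0, -0.1, 6.2]
finger_gap: 0.296
```

```bash
python3 -c "
from h import *
move([.487,-.151,.16],-.055)"
```

```text
t 5.6 tcp [ 0.4868 -0.1502  0.0596] F [-1.99 -0.14  6.16] gap 0.296 q [-0.52  0.66  1.86 -0.    0.63 -0.79]
x [ 2.e-04 -2.e-04 -1.e+00] y [-0.268  0.963 -0.   ] z [0.963 0.268 0.   ] zhead 0.2711
shift mm [-100.4   -0.9   -0. ]
turn about tool x (down => minus) 0.3261
```

Request:
{"method": "arm_command", "body": {
  "series": [
    [[-5,0,0,0],[-10,0,0,0],[-20,0,0,0],[-25,0,0,0],[-30,0,0,0],[-25,0,0,0],[0,0,0,0.109],[0,0,0,0.109],[0,0,0,0.108],[0,0,0,0]]
  ]
}}

```text
t: 6.6
tcp_pos: [0.4866, -0.1499, 0.1748]
tool_rot: [0.019, 0.707, -0.019, 0.707]
force: [0.6, -0.5, -1.4]
finger_gap: 0.297
```

```bash
python3 -c "
from h import *
c,s=np.cos(-.055),np.sin(-.055)
move([.5097-.001*c,.0059-.001*s,.150],-.055)"
```

```text
t 6.6 tcp [ 0.4866 -0.1499  0.1748] F [ 0.56 -0.48 -1.37] gap 0.297 q [-0.52  0.45  1.78  0.    0.91 -0.46]
x [ 2.e-04  0.e+00 -1.e+00] y [0.055 0.998 0.   ] z [ 0.998 -0.055  0.   ] zhead -0.0548
shift mm [ 24.8 156.8  13.5]
turn about tool x (down => minus) 0.0002
```

Request:
{"method": "arm_command", "body": {
  "series": [
    [[0,20,2.5,0],[0,30,2.5,0],[0,30,2.5,0],[0,30,2,0],[0,30,2,0],[0,16.8,2,0],[10,0,0,0],[14,0,0,0],[0,0,0,0],[0,0,0,0]]
  ]
}}

```text
t: 7.6
tcp_pos: [0.5085, 0.0051, 0.1499]
tool_rot: [0.019, 0.707, -0.019, 0.706]
force: [0.2, -0.4, -1.1]
finger_gap: 0.294
```

```bash
python3 - <<'E'
from h import *
from station import snapshot
im=np.mean([snapshot("wrist").astype(float) for _ in range(3)],0)
sc=np.mean([snapshot("scene").astype(float) for _ in range(3)],0)
move([.5087,.006,.137],-.055)
print(proj("wrist",[.5097,.0059,.062]),proj("scene",[.5097,.0059,.062]))
g=lambda a,k,n:cv2.resize(np.clip(a*n,0,255).astype(np.uint8),None,fx=k,fy=k,interpolation=cv2.INTER_CUBIC)
a=g(im[120:300,190:315],3,1.8);b=g(sc[155:245,200:300],6,1.3)[:540]
cv2.imwrite("pics/w4.png",cv2.cvtColor(np.hstack([a,b[:,:425]]),cv2.COLOR_RGB2BGR))
E
```

```text
t 7.9 tcp [0.5092 0.0054 0.1507] F [ 0.07 -0.2  -1.84] gap 0.294 q [-0.21  0.49  1.8  -0.    0.85 -0.15]
x [ 9.e-04 -2.e-04 -1.e+00] y [ 0.055  0.998 -0.   ] z [ 0.998 -0.055  0.001] zhead -0.0553
shift mm [13.7  0.6 -0.5]
turn about tool x (down => minus) -0.0003
[252.71751279 191.67067576] [236.70967228 200.48485812]
```

View pics/w4.png

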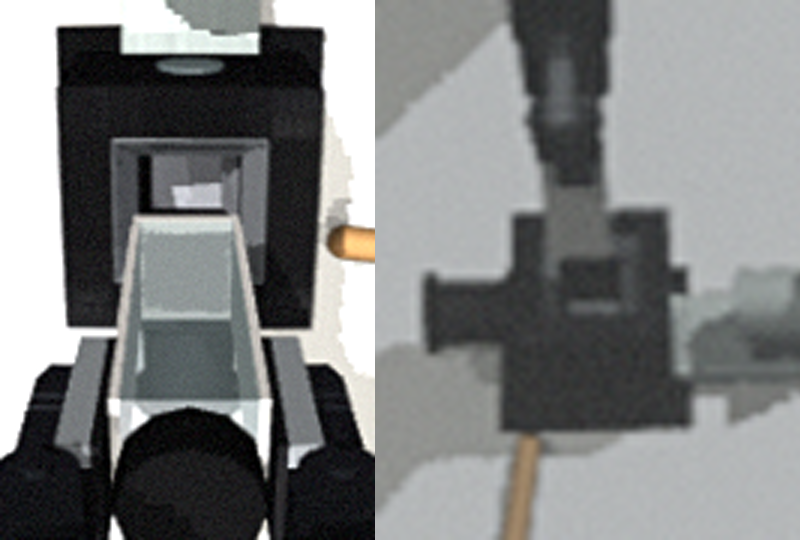

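```bash
python3 - <<'E'
from h import *
W=lambda X,Y:(190+(X+.5)/3-.5,120+(Y+.5)/3-.5)
Rm=R.from_quat(status.sense()["tool_rot"]).as_matrix(); t=status.sense()["tcp_pos"]
for n,p,z in[("footL",(135,215),.0905),("footR",(236,215),.0905),("flTL",(111,139),.062),("flTR",(269,139),.062),("flBR",(266,285),.062)]:
    print(n,(Rm.T@(atz("wrist",*W(*p),z)-t)*1e3).round(1))
E
```

```text
footL [ 60.2  11.1 -12.6]
footR [60.2 11.1 11.7]
flTL [ 88.7  22.5 -20.5]
flTR [88.8 22.4 21.8]
flBR [ 88.8 -20.3  22.2]
```

Request:
{"method": "arm_command", "body": {
  "series": [
    [[0,2.5,0,0],[8,0,0,0],[8,0,0,0],[8,0,0,0],[4,0,0,0],[3,0,0,0],[0,0,0,0]]
  ]
}}

```text
t: 8.6
tcp_pos: [0.5088, 0.0082, 0.1187]
tool_rot: [0.02, 0.707, -0.019, 0.706]
force: [-0.6, 0.3, -1.1]
finger_gap: 0.294
```

Request:
{"method": "arm_command", "body": {
  "series": [
    [[2,0,0,0],[2,0,0,0],[0,0,0,0]]
  ]
}}

```text
t: 8.9
tcp_pos: [0.509, 0.0082, 0.1152]
tool_rot: [0.019, 0.707, -0.019, 0.707]
force: [0.4, -0.7, -1.2]
finger_gap: 0.298
```

Request:
{"method": "arm_command", "body": {
  "series": [
    [[1.5,0,0,0],[1.5,0,0,0],[0,0,0,0]]
  ]
}}

```text
t: 9.2
tcp_pos: [0.5089, 0.0082, 0.1122]
tool_rot: [0.019, 0.707, -0.019, 0.707]
force: [-0.1, -0.3, -1.6]
finger_gap: 0.293
```

Request:
{"method": "arm_command", "body": {
  "series": [
    [[1.5,0,0,0],[0,0,0,0]]
  ]
}}

```text
t: 9.4
tcp_pos: [0.5089, 0.0082, 0.1107]
tool_rot: [0.019, 0.707, -0.019, 0.707]
force: [-0.9, -0.8, -2.4]
finger_gap: 0.299
```

Foot is at about 51 mm, inside the straight well with no contact. I'll go on in small steps.

Request:
{"method": "arm_command", "body": {
  "series": [
    [[1.5,0,0,0],[1.5,0,0,0],[0,0,0,0]]
  ]
}}

```text
t: 9.7
tcp_pos: [0.5088, 0.0082, 0.1076]
tool_rot: [0.019, 0.707, -0.019, 0.707]
force: [-0.5, -0.4, -1.2]
finger_gap: 0.294
```

Request:
{"method": "arm_command", "body": {
  "series": [
    [[1.5,0,0,0],[1.5,0,0,0],[0,0,0,0]]
  ]
}}

```text
t: 10.0
tcp_pos: [0.5089, 0.0082, 0.1046]
tool_rot: [0.019, 0.707, -0.019, 0.707]
force: [-0.2, -0.1, -1.4]
finger_gap: 0.298
```

Request:
{"method": "arm_command", "body": {
  "series": [
    [[1.5,0,0,0],[0,0,0,0]]
  ]
}}

```text
t: 10.2
tcp_pos: [0.5089, 0.0082, 0.1032]
tool_rot: [0.019, 0.707, -0.019, 0.707]
force: [-0.9, -1.0, -1.4]
finger_gap: 0.295
```

Request:
{"method": "arm_command", "body": {
  "series": [
    [[1.5,0,0,0],[1.5,0,0,0],[0,0,0,0]]
  ]
}}

```text
t: 10.5
tcp_pos: [0.5089, 0.0082, 0.1001]
tool_rot: [0.019, 0.707, -0.019, 0.707]
force: [0.1, 0.4, -0.9]
finger_gap: 0.293
```

Request:
{"method": "arm_command", "body": {
  "series": [
    [[1.5,0,0,0],[1.5,0,0,0],[0,0,0,0]]
  ]
}}

```text
t: 10.8
tcp_pos: [0.5084, 0.0083, 0.0971]
tool_rot: [0.02, 0.707, -0.019, 0.706]
force: [-1.5, 0.4, -1.3]
finger_gap: 0.295
```

Request:
{"method": "arm_command", "body": {
  "series": [
    [[1.5,0,0,0],[0,0,0,0]]
  ]
}}

```text
t: 11.0
tcp_pos: [0.5085, 0.0083, 0.0958]
tool_rot: [0.019, 0.707, -0.019, 0.706]
force: [-1.7, -0.8, 0.7]
finger_gap: 0.297
```

Request:
{"method": "arm_command", "body": {
  "series": [
    [[1.5,0,0,0],[1,0,0,0],[0,0,0,0]]
  ]
}}

```text
t: 11.3
tcp_pos: [0.5085, 0.0083, 0.0929]
tool_rot: [0.02, 0.707, -0.019, 0.706]
force: [-2.0, -0.4, -1.5]
finger_gap: 0.296
```

Request:
{"method": "arm_command", "body": {
  "series": [
    [[1.5,0,0,0],[1,0,0,0],[0,0,0,0]]
  ]
}}

```text
t: 11.6
tcp_pos: [0.5085, 0.0083, 0.0905]
tool_rot: [0.02, 0.707, -0.019, 0.706]
force: [-2.3, 0.7, -1.6]
finger_gap: 0.294
```

Request:
{"method": "arm_command", "body": {
  "series": [
    [[1.5,0,0,0],[0,0,0,0]]
  ]
}}

```text
t: 11.8
tcp_pos: [0.5086, 0.0083, 0.089]
tool_rot: [0.02, 0.707, -0.019, 0.706]
force: [-3.5, 0.6, -1.1]
finger_gap: 0.295
```

Request:
{"method": "arm_command", "body": {
  "series": [
    [[1,0,0,0],[0,0,0,0]]
  ]
}}

```text
t: 12.0
tcp_pos: [0.5086, 0.0083, 0.0881]
tool_rot: [0.019, 0.707, -0.019, 0.706]
force: [-3.6, 0.2, 0.2]
finger_gap: 0.295
```

Request:
{"method": "arm_command", "body": {
  "series": [
    [[1,0,0,0],[0,0,0,0],[0,0,0,0]]
  ]
}}

```text
t: 12.3
tcp_pos: [0.5088, 0.0083, 0.0872]
tool_rot: [0.019, 0.707, -0.019, 0.707]
force: [-3.0, 0.8, -0.7]
finger_gap: 0.297
```

Request:
{"method": "arm_command", "body": {
  "series": [
    [[0.8,0,0,0],[0,0,0,0]]
  ]
}}

```text
t: 12.5
tcp_pos: [0.5089, 0.0083, 0.0865]
tool_rot: [0.019, 0.707, -0.019, 0.707]
force: [-3.4, 0.1, 0.9]
finger_gap: 0.297
```

Request:
{"method": "arm_command", "body": {
  "series": [
    [[0.8,0,0,0],[0,0,0,0],[0,0,0,0]]
  ]
}}

```text
t: 12.8
tcp_pos: [0.509, 0.0082, 0.0857]
tool_rot: [0.019, 0.707, -0.019, 0.707]
force: [-4.0, 0.8, -0.4]
finger_gap: 0.296
```

Request:
{"method": "arm_command", "body": {
  "series": [
    [[0.8,0,0,0],[0,0,0,0]]
  ]
}}

```text
t: 13.0
tcp_pos: [0.509, 0.0082, 0.0849]
tool_rot: [0.019, 0.707, -0.019, 0.707]
force: [-4.1, 0.1, -0.6]
finger_gap: 0.291
```

Request:
{"method": "arm_command", "body": {
  "series": [
    [[0.8,0,0,0],[0,0,0,0],[0,0,0,0]]
  ]
}}

```text
t: 13.3
tcp_pos: [0.5091, 0.0082, 0.0841]
tool_rot: [0.019, 0.707, -0.019, 0.707]
force: [-3.7, 0.9, 1.3]
finger_gap: 0.294
```

Request:
{"method": "arm_command", "body": {
  "series": [
    [[0.8,0,0,0],[0,0,0,0]]
  ]
}}

```text
t: 13.5
tcp_pos: [0.5091, 0.0082, 0.0836]
tool_rot: [0.019, 0.707, -0.019, 0.707]
force: [-4.0, 0.2, 4.7]
finger_gap: 0.298
```

Request:
{"method": "arm_command", "body": {
  "series": [
    [[0.8,0,0,0],[0,0,0,0],[0,0,0,0]]
  ]
}}

```text
t: 13.8
tcp_pos: [0.5091, 0.0082, 0.0832]
tool_rot: [0.019, 0.707, -0.019, 0.707]
force: [-4.9, 0.8, 7.9]
finger_gap: 0.293
```

Firm contact at foot height of about 24 mm. I'll add a small increment.

Request:
{"method": "arm_command", "body": {
  "series": [
    [[0.4,0,0,0],[0,0,0,0],[0,0,0,0]]
  ]
}}

```text
t: 14.1
tcp_pos: [0.5091, 0.0082, 0.083]
tool_rot: [0.019, 0.707, -0.019, 0.707]
force: [-4.3, 0.5, 8.4]
finger_gap: 0.288
```

```bash
python3 -c "
from h import *
move([.5088,.0082,.083])"
```

```text
t 14.1 tcp [0.5091 0.0082 0.083 ] F [-4.34  0.48  8.45] gap 0.288 q [-0.2   0.61  1.85 -0.    0.68 -0.15]
x [ 7.e-04 -2.e-04 -1.e+00] y [ 0.055  0.998 -0.   ] z [ 0.998 -0.055  0.001] zhead -0.0549
shift mm [ 0.  -0.  -0.3]
```

Request:
{"method": "arm_command", "body": {
  "series": [
    [[0,0,0,0],[0,0,0,0],[0,0,0,0],[0,0,0,0],[0,0,0,0],[0,0,0,0]]
  ],
  "jaw": 75
}}

```text
t: 14.7
tcp_pos: [0.5092, 0.0082, 0.082]
tool_rot: [0.019, 0.707, -0.019, 0.707]
force: [0.5, 0.2, -0.5]
finger_gap: 0.75
```

Request:
{"method": "arm_command", "body": {
  "series": [
    [[-10,0,0,0],[-25,0,0,0],[-30,0,0,0],[-20,0,0,0],[0,0,0,0],[0,0,0,0]]
  ]
}}

```text
t: 15.3
tcp_pos: [0.5091, 0.0082, 0.1677]
tool_rot: [0.019, 0.706, -0.02, 0.707]
force: [0.5, 0.1, 0.3]
finger_gap: 0.752
```

```bash
python3 - <<'E'
from h import *
from station import snapshot
im=np.mean([snapshot("wrist").astype(float) for _ in range(3)],0)
sc=np.mean([snapshot("scene").astype(float) for _ in range(3)],0)
move([.5097,.0059,.17],-.055)
print("well",proj("wrist",[.5097,.0059,.062]))
for h in(.1197,.1217,.1247): print(h,proj("wrist",[.508,.006,h]),proj("scene",[.508,.006,h]))
g=lambda a,k,n:cv2.resize(np.clip(a*n,0,255).astype(np.uint8),None,fx=k,fy=k,interpolation=cv2.INTER_CUBIC)
a=g(im[60:260,190:315],3,1.8)[:600];b=g(sc[145:245,200:300],4,1.3)
b=np.vstack([b,np.zeros((200,400,3),np.uint8)])
cv2.imwrite("pics/w5.png",cv2.cvtColor(np.hstack([a,b]),cv2.COLOR_RGB2BGR))
E
```

```text
t 15.6 tcp [0.5085 0.0083 0.1662] F [ 0.26 -0.09 -0.52] gap 0.749 q [-0.2   0.47  1.79  0.    0.89 -0.15]
x [-2.e-03  5.e-04 -1.e+00] y [0.055 0.998 0.   ] z [ 0.998 -0.055 -0.002] zhead -0.0551
shift mm [-3.8 -2.3  1.4]
turn about tool x (down => minus) -0.0001
well [254.01369233 188.83896013]
0.1197 [251.79719282 216.20943981] [235.52891409 186.92857194]
0.1217 [251.78528996 217.41318226] [235.48603266 186.45506092]
0.1247 [251.76704669 219.25931217] [235.42145229 185.74194289]
```

View pics/w5.png

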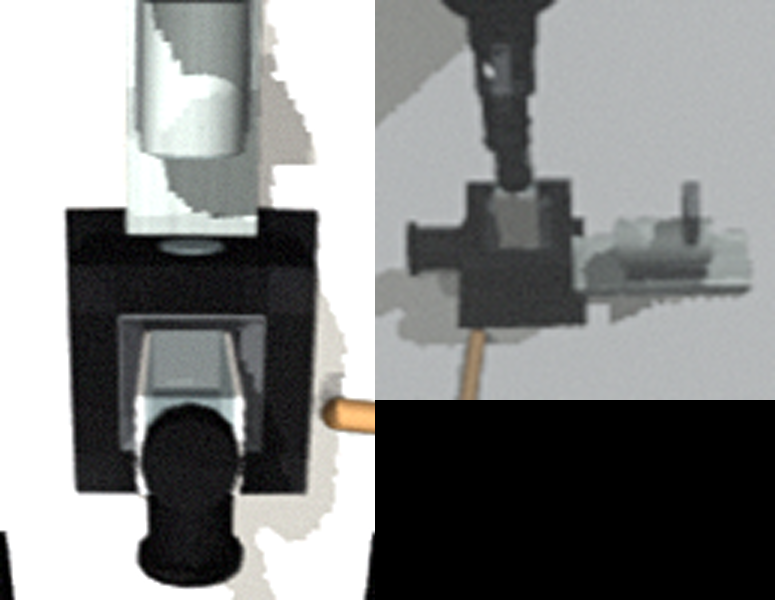

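The cell stands upright and square in the well, cap at (190,457) in the left crop. Before the lamp, I'll check the seating by pressing lightly on the cap with shut fingers.

Request:
{"method": "arm_command", "body": {
  "series": [
    [[0,0,0,0],[0,0,0,0],[0,0,0,0],[0,0,0,0],[0,0,0,0],[0,0,0,0],[0,0,0,0],[0,0,0,0]]
  ],
  "jaw": 0
}}

```text
t: 16.4
tcp_pos: [0.509, 0.0082, 0.1672]
tool_rot: [0.019, 0.707, -0.019, 0.707]
force: [0.7, 0.2, 0.7]
finger_gap: -0.001
```

Request:
{"method": "arm_command", "body": {
  "series": [
    [[12,-1,0,0],[15,0,0,0],[10,0,0,0],[4,0,0,0],[2.5,0,0,0],[0,0,0,0],[0,0,0,0]]
  ]
}}

```text
t: 17.1
tcp_pos: [0.5093, 0.0072, 0.1239]
tool_rot: [0.019, 0.707, -0.019, 0.707]
force: [0.9, -0.1, 0.1]
finger_gap: 0.002
```

Request:
{"method": "arm_command", "body": {
  "series": [
    [[1,0,0,0],[1,0,0,0],[0,0,0,0]]
  ]
}}

```text
t: 17.4
tcp_pos: [0.509, 0.0072, 0.1217]
tool_rot: [0.019, 0.707, -0.019, 0.707]
force: [-0.3, 0.5, -0.4]
finger_gap: -0.003
```

Request:
{"method": "arm_command", "body": {
  "series": [
    [[1,0,0,0],[0,0,0,0]]
  ]
}}

```text
t: 17.6
tcp_pos: [0.509, 0.0072, 0.1208]
tool_rot: [0.019, 0.707, -0.019, 0.707]
force: [-1.0, -0.2, 1.5]
finger_gap: 0.0
```

Request:
{"method": "arm_command", "body": {
  "series": [
    [[0.6,0,0,0],[0,0,0,0],[0,0,0,0]]
  ]
}}

```text
t: 17.9
tcp_pos: [0.5092, 0.0072, 0.1204]
tool_rot: [0.019, 0.707, -0.019, 0.707]
force: [-1.2, 0.5, 6.1]
finger_gap: 0.001
```

Request:
{"method": "arm_command", "body": {
  "series": [
    [[0.5,0,0,0],[0,0,0,0],[0,0,0,0]]
  ]
}}

```text
t: 18.2
tcp_pos: [0.5093, 0.0072, 0.1202]
tool_rot: [0.019, 0.707, -0.019, 0.707]
force: [-0.7, -0.5, 6.5]
finger_gap: 0.003
```

Request:
{"method": "arm_command", "body": {
  "series": [
    [[0.5,0,0,0],[0,0,0,0],[0,0,0,0]]
  ]
}}

```text
t: 18.5
tcp_pos: [0.5093, 0.0072, 0.1199]
tool_rot: [0.019, 0.706, -0.019, 0.707]
force: [-0.9, -0.2, 8.6]
finger_gap: 0.001
```

The cap meets firm resistance at 0.120 m, as predicted (0.119), so the cell is seated. Next I'll retreat and go behind the lamp tab.

Request:
{"method": "arm_command", "body": {
  "series": [
    [[-10,0,0,0],[-20,0,0,0],[-25,0,0,0],[0,25,0,0],[0,35,0,0],[0,35,0,0],[0,35,0,0],[0,30,0,0],[0,0,0,0]]
  ]
}}

```text
t: 19.4
tcp_pos: [0.5177, 0.1702, 0.1742]
tool_rot: [0.018, 0.707, -0.018, 0.707]
force: [-0.0, -0.7, 0.8]
finger_gap: 0.003
```

```bash
python3 - <<'E'
from h import *
from station import snapshot
im=np.mean([snapshot("wrist").astype(float) for _ in range(3)],0)
sc=np.mean([snapshot("scene").astype(float) for _ in range(3)],0)
y=np.array([.055,.9985]);w=np.array([.5097,.0065])
move(np.r_[w+.16*y,.068],-.055)
for d in(.086,.113,.131): print(d,"tab top exp",proj("scene",np.r_[w+d*y,.084]),proj("wrist",np.r_[w+d*y,.084]))
g=lambda a,k,n:cv2.resize(np.clip(a*n,0,255).astype(np.uint8),None,fx=k,fy=k,interpolation=cv2.INTER_CUBIC)
b=g(sc[150:250,200:320],6,1.3)
cv2.imwrite("pics/w6.png",cv2.cvtColor(b,cv2.COLOR_RGB2BGR))
E
```

```text
t 19.7 tcp [0.5178 0.1659 0.174 ] F [ 0.36  0.47 -0.05] gap -0.003 q [ 0.1   0.5   1.69 -0.    0.95  0.16]
x [-3.e-04 -3.e-04 -1.e+00] y [ 0.057  0.998 -0.   ] z [ 0.998 -0.057 -0.   ] zhead -0.0565
shift mm [106.    0.5   0.7]
turn about tool x (down => minus) -0.0015
0.086 tab top exp [269.15846163 194.50418997] [253.21465074 266.0389041 ]
0.113 tab top exp [279.40655023 194.14843264] [253.17043826 241.00603942]
0.131 tab top exp [286.23717007 193.91131105] [253.1371083  222.86472763]
```

View pics/w6.png

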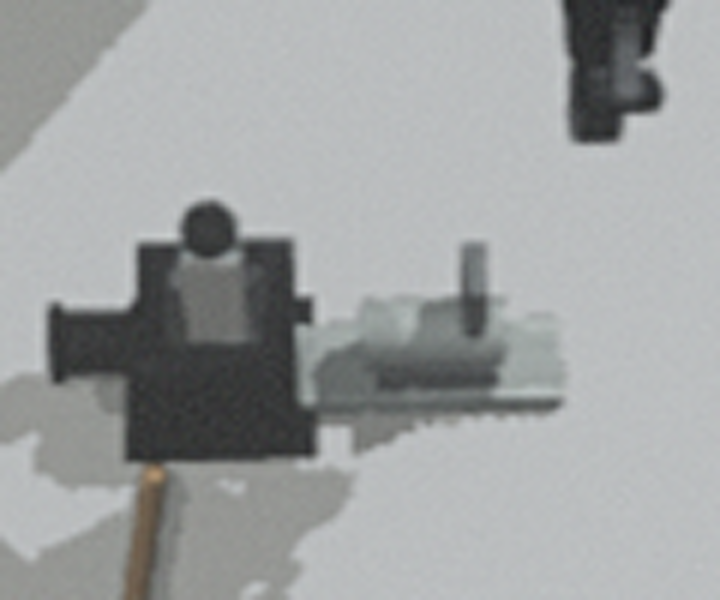

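The cell stands in the well, its cap at (208,228); the lamp tab is at (474,262), i.e. about 113 mm from the axis. I'll go down behind it and push.

Request:
{"method": "arm_command", "body": {
  "series": [
    [[30,0,0,0],[35,0,0,0],[30,0,0,0],[11,0,0,0],[0,-12,0,0],[0,-10,0,0],[0,0,0,0]]
  ]
}}

```text
t: 20.4
tcp_pos: [0.5176, 0.1433, 0.0694]
tool_rot: [0.02, 0.706, -0.02, 0.708]
force: [-0.2, 0.1, 1.1]
finger_gap: -0.003
```

Request:
{"method": "arm_command", "body": {
  "series": [
    [[0,-5,0,0],[0,-5,0,0],[0,-5,0,0],[0,-5,0,0],[0,0,0,0]]
  ]
}}

```text
t: 20.9
tcp_pos: [0.5157, 0.1245, 0.0683]
tool_rot: [0.019, 0.707, -0.02, 0.707]
force: [1.2, 1.6, 1.1]
finger_gap: -0.001
```

Request:
{"method": "arm_command", "body": {
  "series": [
    [[0,-4,0,0],[0,-4,0,0],[0,0,0,0]]
  ]
}}

```text
t: 21.2
tcp_pos: [0.515, 0.1165, 0.0679]
tool_rot: [0.019, 0.707, -0.02, 0.707]
force: [0.4, 1.0, 0.5]
finger_gap: -0.003
```

Request:
{"method": "arm_command", "body": {
  "series": [
    [[0,-3,0,0],[0,-2,0,0],[0,0,0,0]]
  ]
}}

```text
t: 21.5
tcp_pos: [0.5147, 0.1117, 0.0679]
tool_rot: [0.019, 0.707, -0.02, 0.707]
force: [0.2, 2.4, 1.0]
finger_gap: 0.004
```

Request:
{"method": "arm_command", "body": {
  "series": [
    [[0,-2,0,0],[0,-2,0,0],[0,0,0,0]]
  ]
}}

```text
t: 21.8
tcp_pos: [0.5145, 0.1078, 0.0679]
tool_rot: [0.019, 0.707, -0.02, 0.707]
force: [0.5, 1.6, 0.4]
finger_gap: -0.002
```

Request:
{"method": "arm_command", "body": {
  "series": [
    [[0,-2,0,0],[0,0,0,0]]
  ]
}}

```text
t: 22.0
tcp_pos: [0.5145, 0.1075, 0.068]
tool_rot: [0.021, 0.707, -0.019, 0.707]
force: [2.1, 9.7, -0.3]
finger_gap: 0.001
```

Request:
{"method": "arm_command", "body": {
  "series": [
    [[0,-1.5,0,0],[0,0,0,0]]
  ]
}}

```text
t: 22.2
tcp_pos: [0.5145, 0.1075, 0.068]
tool_rot: [0.022, 0.707, -0.019, 0.707]
force: [1.1, 14.6, -0.2]
finger_gap: 0.001
```

Firm stop where expected (TCP 101 mm from the axis). I'll back off and check.

Request:
{"method": "arm_command", "body": {
  "series": [
    [[0,8,0,0],[0,22,0,0],[0,10,0,0],[-30,0,0,0],[-40,0,0,0],[-30,0,0,0],[0,0,0,0]]
  ]
}}

```text
t: 22.9
tcp_pos: [0.5191, 0.1444, 0.1719]
tool_rot: [0.019, 0.704, -0.019, 0.71]
force: [0.8, 0.5, 0.5]
finger_gap: 0.001
```

```bash
python3 - <<'E'
from h import *
from station import snapshot
sc=np.mean([snapshot("scene").astype(float) for _ in range(4)],0)
move([.5,.17,.17])
old=np.load("im.npz")["s"]
d=np.abs(sc-old).max(2)
g=lambda a,k,n:cv2.resize(np.clip(a*n,0,255).astype(np.uint8),None,fx=k,fy=k,interpolation=cv2.INTER_CUBIC)
b=g(sc[165:235,200:320],6,1.3); c=g(sc[100:340,:470],720/470,1.2)[:180*2][:,:720]
cv2.imwrite("pics/w7.png",cv2.cvtColor(np.vstack([b[:, :720],c[:180]]),cv2.COLOR_RGB2BGR))
y=np.array([.055,.9985]);w=np.array([.5097,.0065])
print("tab exp home",proj("scene",np.r_[w+.086*y,.084]))
for n,r in dict(tube=(215,238,110,133),stick=(225,335,208,228),saucB=(138,178,335,390),bowl=(205,258,375,445),saucA=(150,190,75,130)).items():
    print(n,"mean diff",d[r[0]:r[1],r[2]:r[3]].mean().round(1))
E
```

```text
t 23.1 tcp [0.5153 0.1442 0.1668] F [0.48 0.35 0.79] gap 0.003 q [ 0.06  0.5   1.72 -0.    0.93  0.12]
x [-3.e-03 -6.e-04 -1.e+00] y [ 0.055  0.998 -0.001] z [ 0.998 -0.055 -0.003] zhead -0.055
shift mm [ -3.1  25.  -16.7]
tab exp home [269.15846163 194.50418997]
tube mean diff 15.0
stick mean diff 12.7
saucB mean diff 13.7
bowl mean diff 8.3
saucA mean diff 22.4
```

View pics/w7.png

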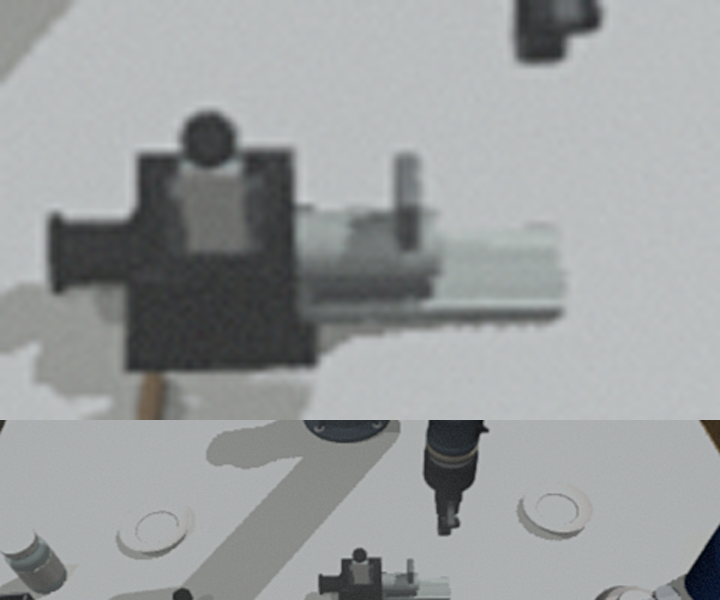

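The lamp barrel is against the block, with the tab at (407,~175), which is px 268 against an expected 269. The cell is unchanged at (208,138). I'll hand in.

```bash
python3 -c "
from station import ticket
print(ticket.sign_off())"
```

```text
the job is handed in; nothing more can be done
None
```

The cell is seated in the tester's well with its clear faces along the light path, the lamp is fully home, and the job was handed in at about 23 s of the 61 s allowed.

- **Cell:** I gripped it by its ribbed sides, turned it to the tester's heading (about -0.055 rad) and lowered it past the spring. I felt the rest with the cell's foot at about 23.5 mm and stopped at a reading of 8.4 N. After letting go, I pressed lightly on the cap (up to 8.6 N). It met firm resistance at 0.120 m, about 1 mm above the predicted 0.119 m.
- **Lamp:** I pushed the tab from behind to a firm stop (14.6 N on the last nudge). The gripper stopped 101 mm from the well's axis, where about 102 mm was expected. In the last picture the tab was within about 1 px of its calculated home position.
- **Last picture:** the cell was upright and unchanged, the arm was clear, and both saucers appeared to be in place.
- **Not confirmed:** my picture comparison for moved bystanders told me nothing, because the lighting and arm shadow had changed. Nothing in the moves went near the tube, bowl, spoon or stick. The press on the cap is the only check of rest contact after letting go.

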